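# Clip in the press axle and hold the lever over it

## Task

Help me assemble the little hand press: push the steel axle down past the sprung brass jaw of the grey stand until it sits fully home and centred in both fork slots with the jaw closed over it, and let go of it. Then pick up the blue press lever by its balance point (the white dot) and hold it level with the notch under its hub straight above the middle of the axle, about 4 cm over it and clear of the stand, black grip pointing out over the brass jaw side and arm square to the axle. Finish while still holding it there, so that I can fit the screw, and leave the other things on the bench where they are.

Things in the scene. Friction and masses are not known exactly. Their poses are not given: they have to be found in the camera images.
- stand: Fixed grey stand, base 96 x 124 x 10 mm (x, y, z), origin at the centre of its underside. Two 14 mm pillars at y = -38 and +38 mm, each with a slot for the axle 12 mm wide in x, centred on x = 0, floor at z = 40 mm. Fixed prong with sloping lead-in on the +x side, hinged brass jaw on the -x side; tops at 75 mm, mouth 25 mm wide. The axle goes in from above, along the stand's y.
- stand_seat (a point): Point on the stand, midway between the pillars, 45 mm above its underside: where the middle of the axle (axle_mid) is when the axle is fully home. Axes as the stand.
- jaw (a joint): Brass jaw on the stand's -x side, one piece, an arm at each pillar, hinged along y at z = 20 mm. 0 = shut; grows (rad, to 0.6) as it tips out to -x. A spring shuts it. Shut, its two rounded noses, 56 mm above the bench, narrow the slots to 7 mm; an axle pushed straight down with some 5 to 15 N forces them aside by about 0.12 rad, and they snap back over it when it is home.
- axle: Loose steel axle, 120 mm long along its own y, 0.1 kg: square middle 12 x 12 mm, 40 mm long, and two round ends 10 mm in diameter. Lies on the bench on its square middle; origin at the centre of its underside, z up. Grip it by the square middle, which is free between the pillars when the axle is home.
- axle_mid (a point): Middle of the axle on its centre line, 6 mm above its underside. Axes as the axle.
- lever: Loose blue press lever, about 0.4 kg, 218 mm long, lying level. Origin on the underside of the hub (36 x 30 x 36 mm), z up. The hub has a notch 14 mm wide in x, 18 mm high, open below, running through along y. The arm, 14 mm wide in y, 6 to 22 mm above the underside, runs to -x from the hub to a black round grip, 28 mm in diameter, ending 200 mm from the hub's centre.
- lever_notch (a point): Middle of the open mouth of the lever's notch, at the underside of the hub (same point as the lever's origin).
- lever_balance (a point): Balance point of the lever, in the middle of the arm, 47 mm from the hub's centre towards the grip and 14 mm above the lever's underside; marked by a white dot on top of the arm. Axes as the lever: x along the arm.
- brass_weight_1: Bystander: brass weight, 32 mm across, 30 mm high, origin at the centre of its underside.
- oil_vial: Bystander: small square glass vial, 30 x 34 x 64 mm, origin at the centre of its underside.
- matchbox: Bystander: red matchbox, 36 x 52 x 15 mm, origin at the centre of its underside.

How it is judged (in metres and radians):
On the way, in this order (a step that is already met when the one before it is completed fails the run):
1. the axle is fully home and centred in the fork slots, the jaw closed over it, let go by the gripper (distance between axle_mid and stand_seat below 0.01 m and z of axle_mid in the frame of stand_seat below 0.003 m and angle between the y axis of axle and the y axis of stand, either way round below 0.08 rad and value of joint jaw below 0.04 rad and contact force between axle and the fingers below 0.1 N), for 0.2 s.
2. the lever is off the bench, held by the fingers and level (height (world z) of lever_notch above 0.05 m and contact force between lever and the fingers above 1 N and angle between lever's own z axis and vertical below 0.15 rad), for 0.2 s.
At the end, for the whole second after the job is handed in: Axle home in the slots (10 mm lengthwise, 3 mm high, 0.08 rad), jaw under 0.04 rad. Lever still in the fingers within 20 mm of balance, level to 0.12 rad, square to 0.15 rad, grip on the jaw side, notch within 12 mm of the axle middle and 20 to 70 mm above its centre line, touching neither (distance between axle_mid and stand_seat below 0.01 m and z of axle_mid in the frame of stand_seat below 0.003 m and angle between the y axis of axle and the y axis of stand, either way round below 0.08 rad and value of joint jaw below 0.04 rad and horizontal distance between lever_notch and stand_seat below 0.012 m and z of lever_notch in the frame of stand_seat between 0.02 and 0.07 m and angle between the x axis of lever and the x axis of stand, either way round below 0.15 rad and x of lever_balance in the frame of stand_seat below -0.03 m and angle between lever's own z axis and vertical below 0.12 rad and x of the grasp point in the frame of lever_balance between -0.02 and 0.02 m and contact force between lever and the fingers above 1 N and contact force between lever and stand below 0.1 N and contact force between lever and axle below 0.1 N and linear speed of lever below 0.03 m/s and angular speed of lever below 0.2 rad/s); the arm keeps its last pose, push and grip.
It fails at once if a bystander is moved by more than 3 cm (distance of any of brass_weight_1, oil_vial, matchbox from where it was at the start of the episode above 0.03 m).
It also fails if it takes over 61 s, if anything falls off the work surface, if the arm or the gripper's body presses on something with over 40 N, if the wrist force passes 120 N, or if a joint passes its speed limit or range.

## Robot

A 6-joint arm with a two-finger parallel gripper is mounted at the origin on a cart in front of the work surface, level with it; the furniture and walls round the work are solid. World frame = base frame: x ahead of the robot, y to its left, z up, the work surface at z = 0. Lengths are in m, angles in degrees, forces in N, time in s.
With the tool pointing down it reaches from about 0.35 to 0.875 m from the base axis. Payload 4.2 kg.
Tool frame: the origin (TCP) lies at the very end of the fingers, on their centre line; the grasp point (between the pads) lies 19 mm behind it; z points along the fingers, x is the direction in which the jaws open and shut, and the axes are right-handed (so a half turn about z gives the same grasp; the last joint's range is limited). The gripper opens to 87 mm and grips with 3 to 60 N. Pads are 19 mm wide; open, the fingers measure 117 mm over their backs; the gripper's body (75 mm by 190 mm) begins 51 mm behind the grasp point.
Start: joints at [-48.381, 22.042, 0.453, 0, -68.411, -14.817], TCP at [0.282, -0.558, 0.223] pointing down, gripper open.
Joint ranges: [-179.83, 179.83], [-69.29, 118.12], [-61.27, 80.66], [-181.25, 117.63], [-171.15, -9.14], [-177.46, 177.46]. Speed limits (degrees/s): [159.86, 159.86, 180, 180, 180, 180].

## Interface

Orientations are given as a 3x3 rotation matrix whose columns are the frame's x, y, z axes.
In Python, from station import r gives the robot as it stands.
- The arm moves only by the tool move_arm, never from a script. Its argument "series" is a list that holds one entry, the list of rows, each a list of 7 numbers: the shift along the tool's x, y, z in cm, then the turn, a rotation vector about the tool's x, y, z in degrees, then the opening, from -1 (shut) to 1 (fully open). In form: [[[dx, dy, dz, wx, wy, wz, fingers], ...]]. A call has 1 to 12 rows; each row shifts and turns the commanded pose from where the row before left it, along the tool's axes as they then stand; what a row does not reach is not made up. A row lasts 1/8 s, in which the tool goes at most 62.5 mm and 10.7 degrees, less where a joint would pass 70% of its speed; a pose out of reach is approached as far as the arm can. A call is refused whole if a number of a shift passes 6.25 or a number of a turn 10.7, either way. A call with a gripper value outside its range is refused whole. The fingers move at their own pace and stop on an object; the grip force is fixed at half the most. Time passes only in rows, so rows that do not move let the fingers close. It gives the time, the measured TCP pose, the force and the opening at its end, in the units of the state.
- r.sense(): the state, without advancing time (a new reading comes with each control period).
- r.capture(name): name is "side" or "top"; returns a dict with "color" (384x512x3 uint8, blue, green, red), "fx", "fy", "cx", "cy" (pixels), "rvec" (rotation vector, rad) and "tvec" (3), from world to camera coordinates, as OpenCV has them. Camera axes: x right, y down, z forward; pixel columns grow to the right and rows downward; lengths in m; the calibration is good to about 2 mm. A picture is of the moment at which its call begins. There is no depth.
- r.finish_job(): hands the job in, once; it reports no verdict.
The state is a dict: "time_s": time; "joints": joint angles; "joint_velocities": joint speeds; "effort": joint torques, N m; "tcp_pos": TCP position; "ee_rot": TCP orientation; "wrist_force": force on the tool from outside, world axes, zero at the start; "moment": the same for the moment, N m; "gripper_width": opening from 0.0 (shut) to 1.0 (fully open).
Only numpy, scipy, OpenCV 4.12 (cv2) and the standard library are available. Lean on these libraries where they do the work, as an engineer would, in place of code of your own. Each camera call takes 0.05 s, during which the arm holds its last target.

## Working session

There is one attempt and no reset: what is moved stays moved. The work goes in short steps, Python scripts to look and compute and a tool call to move; the robot and the scene stay as the last step left them, time stands still between calls to the robot, and variables do not carry over. Pictures are saved under pics/ and viewed, and the job is handed in when it is done.

Besides the shell and the picture viewer there is one more tool, called after "Emit:" in YAML: its name, and indented under it one key for each argument. move_arm: Moves the arm, as the interface text tells. Its arguments: {"type":"object","properties":{"series":{"type":"array","items":{"type":"array","items":{"type":"array","items":{"type":"number"}}}}},"required":["series"]}

```bash
mkdir -p pics; ls; python3 - <<'E'
from station import r
import cv2
s=r.sense()
for k in s: print(k,s[k])
for n in("side","top"):
    c=r.capture(n); cv2.imwrite(f"pics/{n}0.png",c["color"]); print(n,[c[k] for k in("fx","fy","cx","cy","rvec","tvec")])
E
```

```text
pics
time_s 0.0
joints [-4.83795825e+01  2.20910131e+01  3.77401550e-01 -2.95856524e-02
 -6.84104735e+01 -1.48164772e+01]
joint_velocities [ 0.00665958 -0.05294786 -0.08753944  0.00500852  0.06662468  0.04553563]
effort [ 5.13484576e-05 -3.90662026e+01  1.87405854e+01  4.22001421e+00
  1.09003848e-02 -2.03626182e-04]
tcp_pos [ 0.28157221 -0.55728614  0.22143916]
ee_rot [[-4.50767670e-01  8.92640657e-01 -1.07947139e-03]
 [ 8.92638558e-01  4.50768954e-01  1.93785922e-03]
 [ 2.21640412e-03 -9.00534964e-05 -9.99997540e-01]]
wrist_force [ 0.41046444 -0.50014018  0.4655065 ]
moment [-0.00943572  0.00740236  0.03427992]
gripper_width 1.0005351779328626
side [364.1937731131253, 364.1937731131253, 254.85976490114228, 188.09462872899132, array([ 0.12425084, -2.70683769,  1.49385738]), array([ 0.59439951, -0.01087269,  1.04292458])]
top [461.10316614877405, 461.10316614877405, 254.74961477681023, 192.20802941901144, array([ 2.17116777, -2.18991983,  0.11328454]), array([0.18683787, 0.58981959, 1.19735363])]
```

View pics/side0.png

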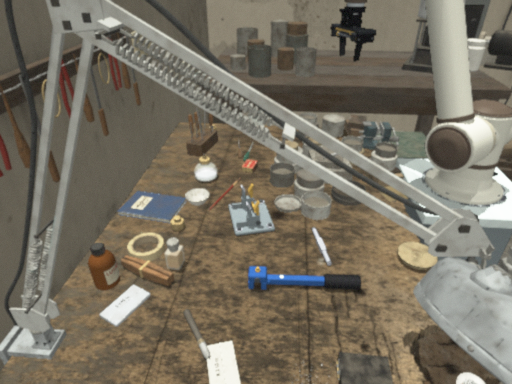

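View pics/top0.png

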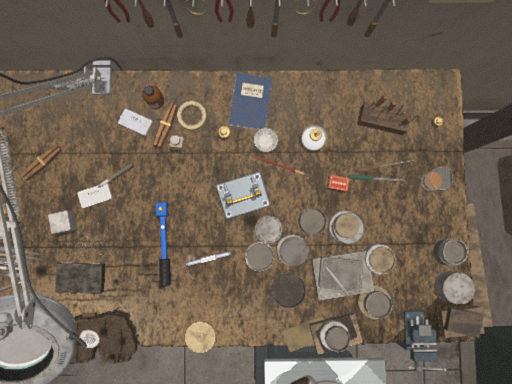

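```bash
python3 - <<'E'
import cv2
t=cv2.imread("pics/top0.png"); s=cv2.imread("pics/side0.png")
cv2.imwrite("pics/t1.png",cv2.resize(t[115:295,140:300],None,fx=3.3,fy=3.3,interpolation=cv2.INTER_CUBIC))
cv2.imwrite("pics/s1.png",cv2.resize(s[150:300,200:380],None,fx=4,fy=4,interpolation=cv2.INTER_CUBIC))
cv2.imwrite("pics/t2.png",cv2.resize(t[160:225,205:285],None,fx=9,fy=9,interpolation=cv2.INTER_CUBIC))
E
```

```text
(no output)
```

View pics/t1.png

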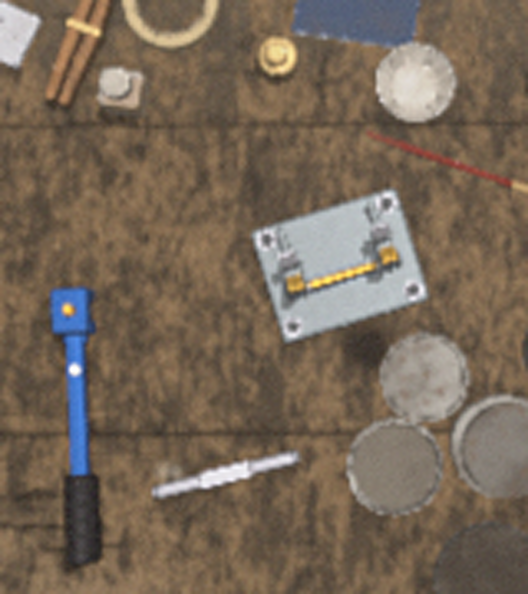

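View pics/s1.png

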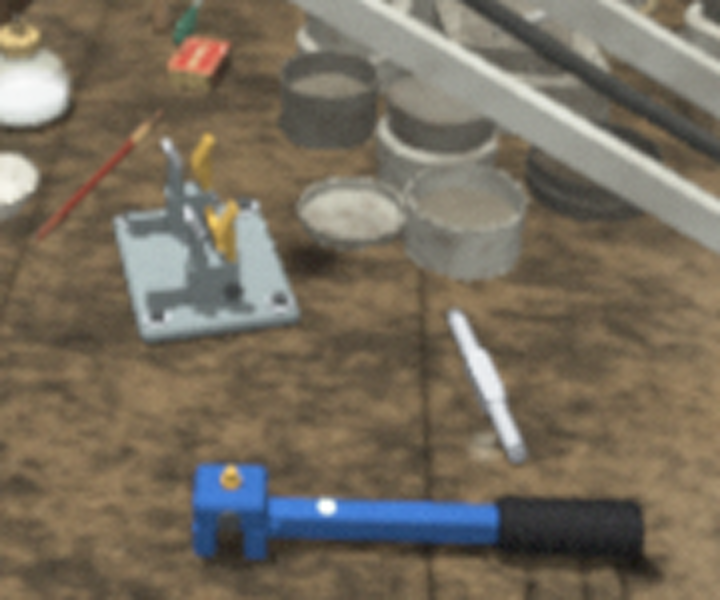

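View pics/t2.png

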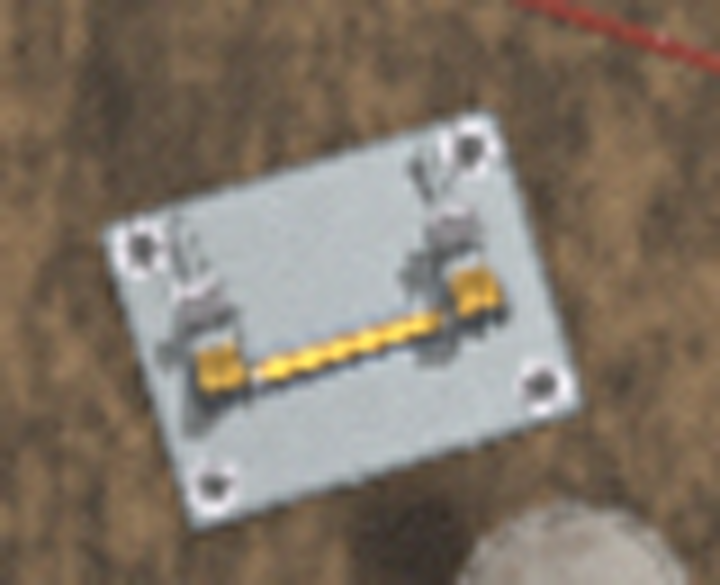

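```bash
cat > h.py <<'E'
import numpy as np, cv2
from scipy.optimize import least_squares
K=lambda f,cx,cy:np.array([[f,0,cx],[0,f,cy],[0,0,1.]])
CAM={"side":(K(364.19377,254.85976,188.09463),np.array([ 0.12425084,-2.70683769,1.49385738]),np.array([0.59439951,-0.01087269,1.04292458])),
"top":(K(461.10317,254.74961,192.20803),np.array([2.17116777,-2.18991983,0.11328454]),np.array([0.18683787,0.58981959,1.19735363]))}
def proj(c,P):
    k,rv,t=CAM[c]; return cv2.projectPoints(np.asarray(P,float).reshape(-1,3),rv,t,k,None)[0].reshape(-1,2)
def crop(u,v,x0,y0,f): return [x0+(u+.5)/f-.5,y0+(v+.5)/f-.5]
T1=lambda u,v:crop(u,v,140,115,3.3); T2=lambda u,v:crop(u,v,205,160,9); S1=lambda u,v:crop(u,v,200,150,4)
def tri(a,b):
    P=lambda c:CAM[c][0]@np.c_[cv2.Rodrigues(CAM[c][1])[0],CAM[c][2]]
    X=cv2.triangulatePoints(P("top"),P("side"),np.array(a,float),np.array(b,float)).ravel(); return X[:3]/X[3]
def ray(c,px,z):
    k,rv,t=CAM[c]; R=cv2.Rodrigues(rv)[0]; d=R.T@np.linalg.inv(k)@np.r_[px,1]; o=-R.T@t
    return o+d*(z-o[2])/d[2]
def place(q,P):
    P=np.asarray(P,float);c,s=np.cos(q[2]),np.sin(q[2]); return np.c_[q[0]+c*P[:,0]-s*P[:,1],q[1]+s*P[:,0]+c*P[:,1],P[:,2]]
def fit(obs,q0): # obs: list (cam,px,localpoint)
    f=lambda q:np.concatenate([proj(c,place(q,[p]))[0]-np.array(u) for c,u,p in obs])
    s=least_squares(f,q0); return s.x,s.fun.reshape(-1,2)
E
python3 - <<'E'
from h import *
# stand: +x up in image, +y left
tc=[((105,232),(48,62)),((487,110),(48,-62)),((578,405),(-48,-62)),((195,527),(-48,62))]
ob=[("top",T2(*u),(a/1e3,b/1e3,.01)) for u,(a,b) in tc]
g=ray("top",T2(340,320),.01)
for nm,o in (("top",ob),):
    q,f=fit(o,[g[0],g[1],.2]); print("stand",q,np.degrees(q[2]),f.round(2).tolist())
so=[("side",S1(*u),(a/1e3,b/1e3,.01)) for u,(a,b) in [((113,215),(48,-62)),((145,335),(48,62)),((298,318),(-48,62)),((258,200),(-48,-62))]]
q2,f=fit(so,q);print("side",q2,np.degrees(q2[2]),f.round(2).tolist())
q3,f=fit(ob+so,q);print("both",q3,np.degrees(q3[2]),f.round(2).tolist())
ao=[("top",T1(155,493),(0,.06,.007)),("top",T1(297,457),(0,-.06,.007)),]
aside=[("side",S1(455,314),(0,-.06,.007)),("side",S1(517,456),(0,.06,.007))]
g=ray("top",T1(226,475),.007)
for o in(ao,aside,ao+aside):
    q,f=fit(o,[g[0],g[1],.2]);print("axle",q,np.degrees(q[2]),f.round(2).tolist())
print("dot",ray("top",T1(75,370),.022),ray("side",S1(326,507),.022),tri(T1(75,370),S1(326,507)))
print("knob",tri(T1(68,309),S1(231,475)))
print("grip end top",ray("top",T1(84,562),.014), ray("side",S1(640,525),.014))
print("hub",ray("top",T1(72,310),.036))
print("vial",ray("top",T1(118,83),.064),"wt",ray("top",T1(277,57),.03))
E
```

```text
stand [0.58594783 0.21451267 0.29732875] 17.035682783778658 [[-1.08, -0.52], [0.43, -0.69], [1.15, 0.39], [-0.49, 0.79]]
side [0.58776964 0.2166814  0.28255823] 16.189394067998006 [[0.11, 0.26], [-1.1, 0.17], [1.02, -0.56], [0.0, 0.03]]
both [0.58700943 0.21522409 0.28981779] 16.60533612105881 [[-1.27, -1.12], [0.34, -0.96], [0.8, 0.21], [-0.94, 0.27], [0.33, 0.05], [-0.47, -0.14], [1.52, -1.04], [0.13, -0.32]]
axle [0.41714443 0.3068213  0.23698158] 13.578044166921105 [[-0.47, 0.11], [0.48, -0.12]]
axle [0.4205744  0.30772209 0.22966732] 13.158967962255177 [[0.0, 0.01], [-0.0, -0.01]]
axle [0.41913389 0.30705596 0.23114603] 13.24369185798333 [[-0.59, -0.77], [0.42, -0.74], [0.56, -0.13], [0.71, -0.19]]
dot [0.50220439 0.42609995 0.022     ] [0.50546093 0.42610863 0.022     ] [0.5034581  0.42610264 0.02198305]
knob [0.5506861  0.42841733 0.04157273]
grip end top [0.35000694 0.41907395 0.014     ] [0.35202967 0.41635062 0.014     ]
hub [0.54940713 0.42628388 0.036     ]
vial [0.72592073 0.38660034 0.064     ] wt [0.75353222 0.26363821 0.03      ]
```

```bash
python3 - <<'E'
from h import *
a,b=ray("top",T2(220,365),.075),ray("top",T2(477,290),.075)
d=a-b; print("jaw tops",a,b,np.linalg.norm(d),"yaw",np.degrees(np.arctan2(-d[0],d[1])))
q=np.array([.5866,.2150,.29])
for z in(.02,.03,.045,.06):
    for u in((255,370),(440,322)):
        p=ray("top",T2(*u),z);d=p[:2]-q[:2];c,s=np.cos(q[2]),np.sin(q[2]);print(z,u,"bar local",c*d[0]+s*d[1],-s*d[0]+c*d[1])
for u in((220,365),(477,290),(203,300),(455,225)):
        p=ray("top",T2(*u),.07);d=p[:2]-q[:2];c,s=np.cos(q[2]),np.sin(q[2]);print(u,"local z.07",c*d[0]+s*d[1],-s*d[0]+c*d[1])
for z in(.3,.6): print("lamp",z,ray("top",[15,200],z),ray("top",[25,340],z),ray("top",[70,340],z))
s=cv2.imread("pics/side0.png");cv2.imwrite("pics/s2.png",cv2.resize(s[175:240,222:280],None,fx=10,fy=9,interpolation=cv2.INTER_CUBIC))
E
```

```text
jaw tops [0.56727373 0.24798463 0.075     ] [0.58794689 0.17523987 0.075     ] 0.07562525900388242 yaw 15.864490392864807
0.02 (255, 370) bar local -0.008923997362071745 0.028783916303081414
0.02 (440, 322) bar local -0.011378632771094192 -0.027664882041842052
0.03 (255, 370) bar local -0.009727285311012891 0.028661020720134416
0.03 (440, 322) bar local -0.01216186379999432 -0.02732653232919231
0.045 (255, 370) bar local -0.01093221723442467 0.028476677345713935
0.045 (440, 322) bar local -0.01333671034334451 -0.02681900776021768
0.06 (255, 370) bar local -0.012137149157836345 0.028292333971293403
0.06 (440, 322) bar local -0.014511556886694707 -0.026311483191243074
(220, 365) local z.07 -0.008667405435588514 0.03723376603746516
(477, 290) local z.07 -0.009663248143789372 -0.03870847100844058
(203, 300) local z.07 0.010452140605140223 0.03648183659406967
(455, 225) local z.07 0.009918511224784767 -0.03820761299999639
lamp 0.3 [0.55428443 0.67446277 0.3       ] [0.27534863 0.64414267 0.3       ] [0.27429573 0.55522343 0.3       ]
lamp 0.6 [0.53064577 0.522861   0.6       ] [0.34037035 0.50217822 0.6       ] [0.33965212 0.44152216 0.6       ]
```

View pics/s2.png

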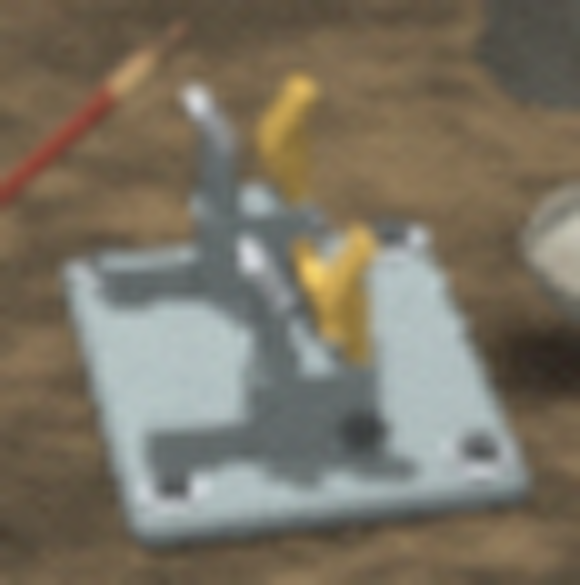

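Emit:
move_arm:
  series:
    - [[0,0,-3,0,0,0,1],[0,0,-3,0,0,0,1],[2.5,3.3,0,0,0,0,1],[2.5,3.3,0,0,0,0,1],[2.5,3.3,0,0,0,0,1],[2.5,3.3,0,0,0,0,1],[2.5,3.3,0,0,0,0,1],[2.5,3.3,0,0,0,0,1],[2.5,3.3,0,0,0,0,1],[2.5,3.3,0,0,0,0,1],[2.5,3.3,0,0,0,0,1],[2.5,3.3,0,0,0,0,1]]

```text
time_s: 1.6
tcp_pos: [0.4638, -0.1845, 0.2822]
ee_rot: [[-0.451, 0.893, -0.001], [0.893, 0.451, 0.0], [0.001, -0.0, -1.0]]
wrist_force: [0.3, 0.1, -0.7]
gripper_width: 1.001
```

Emit:
move_arm:
  series:
    - [[4.6,1.8,0,0,0,0,1],[4.6,1.8,0,0,0,0,1],[4.6,1.8,0,0,0,0,1],[4.6,1.8,0,0,0,0,1],[4.6,1.8,0,0,0,0,1],[4.6,1.8,0,0,0,0,1],[4.6,1.8,0,0,0,0,1],[4.6,1.8,0,0,0,0,1],[4.6,1.8,0,0,0,0,1],[4.4,1.9,0,0,0,0,1],[0,0,0,0,0,-9.6,1],[0,0,0,0,0,-9.6,1]]

```text
time_s: 3.1
tcp_pos: [0.4182, 0.3051, 0.2817]
ee_rot: [[-0.724, 0.69, -0.001], [0.69, 0.724, -0.001], [0.0, -0.002, -1.0]]
wrist_force: [-0.1, 0.2, 0.4]
gripper_width: 1.004
```

Emit:
move_arm:
  series:
    - [[0,0,0,0,0,-9.6,1],[0,0,0,0,0,-9.6,1],[0,0,3,0,0,-9.6,1],[0,0,3,0,0,-9.5,1],[0,0,3,0,0,-9.5,1],[0,0,3,0,0,-9.4,1],[0,0,0,0,0,0,0.2],[0,0,0,0,0,0,0.2],[0,0,0,0,0,0,0.2]]

```text
time_s: 4.22
tcp_pos: [0.4193, 0.3052, 0.164]
ee_rot: [[-0.974, -0.227, 0.002], [-0.227, 0.974, 0.002], [-0.002, 0.002, -1.0]]
wrist_force: [-0.4, -0.1, 0.2]
gripper_width: 0.748
```

```bash
cat >> h.py <<'E'
def go(s,pos,yaw):
    R=np.array(s["ee_rot"]); d=R.T@(np.array(pos)-np.array(s["tcp_pos"]))*100
    c,sn=np.cos(np.radians(yaw)),np.sin(np.radians(yaw)); Rt=np.array([[c,sn,0],[sn,-c,0],[0,0,-1.]])
    w=np.degrees(cv2.Rodrigues(R.T@Rt)[0].ravel())
    print("tcp",np.round(s["tcp_pos"],4),"yaw",np.degrees(np.arctan2(R[1,0],R[0,0])).round(2),"F",np.round(s["wrist_force"],1),"w",round(s["gripper_width"],3)); print("shift cm",d.round(2),"turn",w.round(2))
E
python3 - <<'E'
from h import *; from station import r
go(r.sense(),[.419,.307,.04],193.2)
E
```

```text
tcp [0.4193 0.3052 0.164 ] yaw -166.86 F [-0.4 -0.1  0.2] w 0.748
shift cm [ 0.02  0.16 12.4 ] turn [ 0.1   0.13 -0.06]
```

Emit:
move_arm:
  series:
    - [[0,0.15,4.4,0,0,0,0.2],[0,0,4.5,0,0,0,0.2],[0,0,4.5,0,0,0,0.2],[0,0,0,0,0,0,0.2],[0,0,0,0,0,0,0.2]]

```text
time_s: 4.85
tcp_pos: [0.4195, 0.3073, 0.0305]
ee_rot: [[-0.973, -0.229, 0.002], [-0.229, 0.973, 0.002], [-0.003, 0.002, -1.0]]
wrist_force: [0.7, -0.6, 1.1]
gripper_width: 0.602
```

```bash
cat >> h.py <<'E'
def snap(r,tag,top=None,side=None,f=5):
    for n,c in(("top",top),("side",side)):
        if c is None: continue
        im=r.capture(n)["color"]; x0,y0,x1,y1=c; cv2.imwrite(f"pics/{tag}_{n}.png",cv2.resize(im[y0:y1,x0:x1],None,fx=f,fy=f,interpolation=cv2.INTER_CUBIC))
E
python3 - <<'E'
from h import *; from station import r
go(r.sense(),[.419,.307,.003],193.2)
snap(r,"a",(150,200,280,300),(270,190,400,300))
E
```

```text
tcp [0.4195 0.3073 0.0305] yaw -166.77 F [ 0.7 -0.6  1.1] w 0.602
shift cm [ 0.07 -0.02  2.75] turn [0.1  0.17 0.03]
```

View pics/a_top.png

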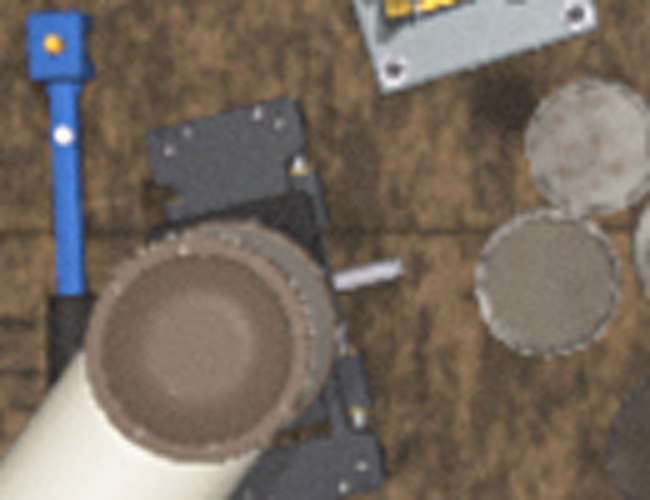

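View pics/a_side.png

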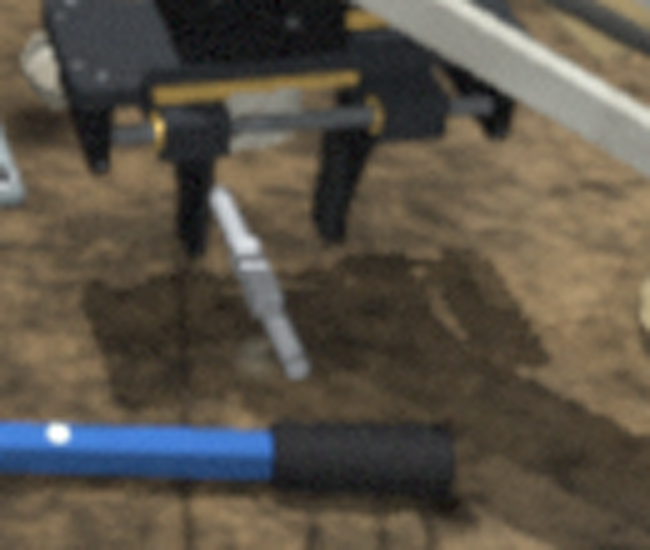

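Emit:
move_arm:
  series:
    - [[0.05,0,1.3,0,0,0,0.2],[0,0,1.3,0,0,0,0.2],[0,0,0,0,0,0,0.2],[0,0,0,0,0,0,-1],[0,0,0,0,0,0,-1],[0,0,0,0,0,0,-1],[0,0,0,0,0,0,-1],[0,0,0,0,0,0,-1],[0,0,0,0,0,0,-1],[0,0,0,0,0,0,-1],[0,0,0,0,0,0,-1],[0,0,0,0,0,0,-1]]

```text
time_s: 6.45
tcp_pos: [0.4179, 0.306, 0.0027]
ee_rot: [[-0.974, -0.229, 0.0], [-0.229, 0.974, 0.0], [-0.0, 0.0, -1.0]]
wrist_force: [-0.4, 0.4, 2.2]
gripper_width: 0.131
```

```bash
python3 - <<'E'
from h import *; from station import r
go(r.sense(),[.419,.307,.003],193.2)
E
```

```text
tcp [0.4179 0.306  0.0027] yaw -166.79 F [-0.4  0.4  2.2] w 0.131
shift cm [-0.13  0.07 -0.03] turn [0.01 0.01 0.01]
```

Emit:
move_arm:
  series:
    - [[0,0,-4,0,0,0,-1],[0,0,-5,0,0,0,-1],[0,0,-5,0,0,0,-1],[0,0,0,0,0,-3.1,-1],[0,0,0,0,0,0,-1]]

```text
time_s: 7.08
tcp_pos: [0.4174, 0.3056, 0.1425]
ee_rot: [[-0.96, -0.28, -0.001], [-0.28, 0.96, 0.0], [0.0, 0.0, -1.0]]
wrist_force: [-0.0, -0.7, -1.4]
gripper_width: 0.133
```

```bash
python3 - <<'E'
from h import *; from station import r
go(r.sense(),[.587,.215,.12],196.3)
E
```

```text
tcp [0.4174 0.3056 0.1425] yaw -163.76 F [-0.  -0.7 -1.4] w 0.133
shift cm [-13.75 -13.44   2.24] turn [ 0.02 -0.03 -0.06]
```

Emit:
move_arm:
  series:
    - [[-2.3,-2.2,0,0,0,0,-1],[-2.3,-2.2,0,0,0,0,-1],[-2.3,-2.3,0,0,0,0,-1],[-2.3,-2.2,0,0,0,0,-1],[-2.3,-2.3,0,0,0,0,-1],[-2.2,-2.2,1.0,0,0,0,-1],[0,0,1.2,0,0,0,-1],[0,0,0,0,0,0,-1],[0,0,0,0,0,0,-1]]

```text
time_s: 8.2
tcp_pos: [0.5863, 0.2161, 0.1204]
ee_rot: [[-0.96, -0.282, -0.001], [-0.282, 0.96, -0.001], [0.001, -0.0, -1.0]]
wrist_force: [0.5, 0.1, -0.9]
gripper_width: 0.13
```

```bash
python3 - <<'E'
from h import *; from station import r
go(r.sense(),[.587,.215,.09],196.3)
snap(r,"b",(195,140,295,235),(215,140,315,240),6)
E
```

```text
tcp [0.5863 0.2161 0.1204] yaw -163.65 F [ 0.5  0.1 -0.9] w 0.13
shift cm [-0.04 -0.13  3.04] turn [-0.02 -0.04  0.05]
```

View pics/b_top.png

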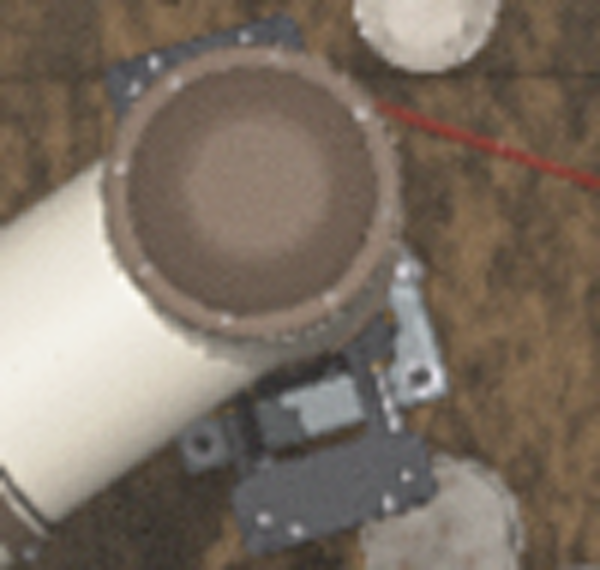

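View pics/b_side.png

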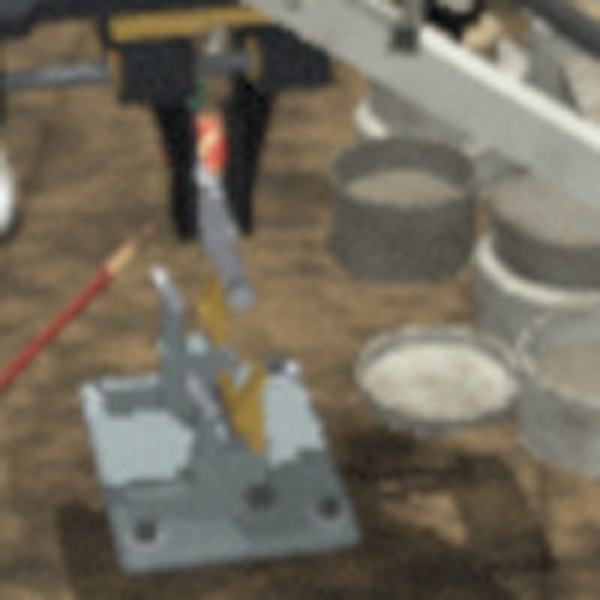

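```bash
python3 - <<'E'
from h import *
q=[.5863,.2161,np.radians(16.3)]
for y in (.06,.02,-.02,-.06):
  p=proj("side",place(q,[[0,y,.124]]))[0]; print(y,[(p[0]-215+.5)*6-.5,(p[1]-140+.5)*6-.5])
q=[.587,.215,np.radians(16.3)]
for P in ([.0125,.038,.075],[-.0125,.038,.075],[.0125,-.038,.075],[-.0125,-.038,.075],[0,.045,.045]):
  p=proj("side",place(q,[P]))[0]; print(P,[(p[0]-215+.5)*6-.5,(p[1]-140+.5)*6-.5])
E
```

```text
0.06 [np.float64(246.07536243940575), np.float64(298.0663525621149)]
0.02 [np.float64(225.76280907743467), np.float64(242.40875015078626)]
-0.02 [np.float64(207.0232641306185), np.float64(191.0612842053289)]
-0.06 [np.float64(189.68081769402585), np.float64(143.54195114035048)]
[0.0125, 0.038, 0.075] [np.float64(201.5956358986864), np.float64(377.84223943714596)]
[-0.0125, 0.038, 0.075] [np.float64(265.68408488071236), np.float64(370.6902729444933)]
[0.0125, -0.038, 0.075] [np.float64(169.27670209609914), np.float64(275.11265967091083)]
[-0.0125, -0.038, 0.075] [np.float64(229.02313210375155), np.float64(268.9148692967709)]
[0, 0.045, 0.045] [np.float64(237.45104937986662), np.float64(448.14242114116485)]
```

Emit:
move_arm:
  series:
    - [[-0.1,-0.13,2,0,0,0,-1],[0,0,2,0,0,0,-1],[0,0,0.5,0,0,0,-1],[0,0,0.5,0,0,0,-1],[0,0,0.3,0,0,0,-1],[0,0,0,0,0,0,-1],[0,0,0,0,0,0,-1]]

```text
time_s: 9.18
tcp_pos: [0.5885, 0.2149, 0.068]
ee_rot: [[-0.96, -0.281, 0.001], [-0.281, 0.96, 0.0], [-0.001, 0.0, -1.0]]
wrist_force: [0.6, 1.0, -1.6]
gripper_width: 0.132
```

```bash
python3 - <<'E'
from h import *; from station import r
go(r.sense(),[.587,.215,.0417],196.3)
snap(r,"c",None,(215,140,315,240),6)
E
```

```text
tcp [0.5885 0.2149 0.068 ] yaw -163.69 F [ 0.6  1.  -1.6] w 0.132
shift cm [0.14 0.06 2.63] turn [0.01 0.05 0.01]
```

View pics/c_side.png

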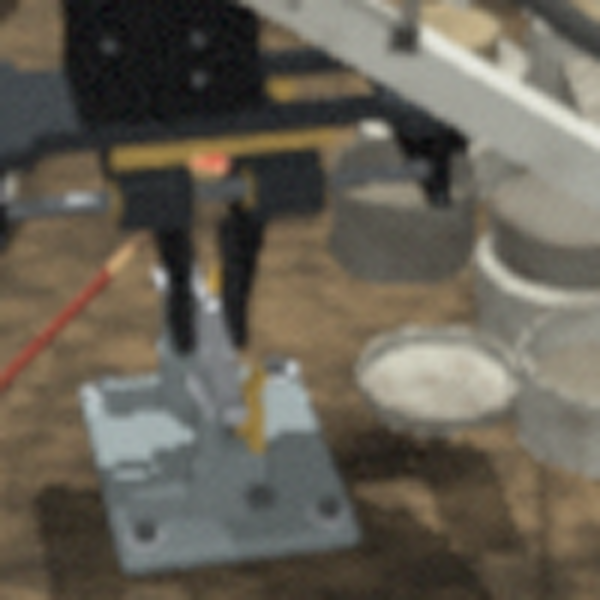

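Emit:
move_arm:
  series:
    - [[0,0.05,0.4,0,0,0,-1],[0,0,0.4,0,0,0,-1],[0,0,0,0,0,0,-1]]

```text
time_s: 9.6
tcp_pos: [0.5879, 0.2151, 0.0599]
ee_rot: [[-0.96, -0.281, -0.001], [-0.281, 0.96, -0.001], [0.001, -0.0, -1.0]]
wrist_force: [-1.6, 0.6, 2.9]
gripper_width: 0.135
```

Emit:
move_arm:
  series:
    - [[0,0,0.3,0,0,0,-1],[0,0,0,0,0,0,-1]]

```text
time_s: 9.85
tcp_pos: [0.5878, 0.215, 0.0592]
ee_rot: [[-0.959, -0.282, -0.0], [-0.282, 0.959, -0.001], [0.0, -0.001, -1.0]]
wrist_force: [-7.3, -1.1, 14.8]
gripper_width: 0.134
```

Emit:
move_arm:
  series:
    - [[0,0,0.3,0,0,0,-1],[0,0,0,0,0,0,-1]]

```text
time_s: 10.1
tcp_pos: [0.5877, 0.2149, 0.0554]
ee_rot: [[-0.96, -0.281, -0.0], [-0.281, 0.96, -0.001], [0.001, -0.001, -1.0]]
wrist_force: [-5.5, -1.3, 10.4]
gripper_width: 0.133
```

Emit:
move_arm:
  series:
    - [[0.1,0,0.2,0,0,0,-1],[0,0,0,0,0,0,-1]]

```text
time_s: 10.35
tcp_pos: [0.5876, 0.2149, 0.053]
ee_rot: [[-0.96, -0.282, 0.001], [-0.282, 0.96, 0.0], [-0.001, -0.0, -1.0]]
wrist_force: [-2.3, -1.0, 7.2]
gripper_width: 0.137
```

Emit:
move_arm:
  series:
    - [[0,0,0.3,0,0,0,-1],[0,0,0,0,0,0,-1]]

```text
time_s: 10.6
tcp_pos: [0.5875, 0.215, 0.0489]
ee_rot: [[-0.96, -0.281, 0.001], [-0.281, 0.96, 0.0], [-0.001, 0.0, -1.0]]
wrist_force: [-0.5, -0.9, 2.9]
gripper_width: 0.135
```

Emit:
move_arm:
  series:
    - [[0,0,0.3,0,0,0,-1],[0,0,0,0,0,0,-1]]

```text
time_s: 10.85
tcp_pos: [0.5867, 0.2148, 0.0445]
ee_rot: [[-0.96, -0.28, -0.001], [-0.28, 0.96, -0.0], [0.001, -0.0, -1.0]]
wrist_force: [0.0, -0.4, -0.4]
gripper_width: 0.134
```

Emit:
move_arm:
  series:
    - [[0,0,0.2,0,0,0,-1],[0,0,0,0,0,0,-1]]

```text
time_s: 11.1
tcp_pos: [0.587, 0.2148, 0.0429]
ee_rot: [[-0.96, -0.281, -0.001], [-0.281, 0.96, -0.0], [0.001, -0.0, -1.0]]
wrist_force: [-0.3, -0.7, -0.2]
gripper_width: 0.127
```

Emit:
move_arm:
  series:
    - [[0,0,0.2,0,0,0,-1],[0,0,0,0,0,0,-1]]

```text
time_s: 11.35
tcp_pos: [0.5872, 0.215, 0.0417]
ee_rot: [[-0.96, -0.281, 0.0], [-0.281, 0.96, 0.0], [-0.0, -0.0, -1.0]]
wrist_force: [-0.2, -0.5, 0.2]
gripper_width: 0.132
```

Emit:
move_arm:
  series:
    - [[0,0,0.2,0,0,0,-1],[0,0,0,0,0,0,-1]]

```text
time_s: 11.6
tcp_pos: [0.5873, 0.215, 0.0416]
ee_rot: [[-0.96, -0.281, 0.001], [-0.281, 0.96, -0.0], [-0.001, -0.0, -1.0]]
wrist_force: [-4.3, -0.2, 9.6]
gripper_width: 0.132
```

```bash
python3 - <<'E'
from h import *; from station import r
go(r.sense(),[.587,.215,.0417],196.3)
snap(r,"d",None,(215,140,315,240),6)
E
```

```text
tcp [0.5873 0.215  0.0416] yaw -163.65 F [-4.3 -0.2  9.6] w 0.132
shift cm [ 0.03  0.01 -0.01] turn [-0.02  0.04  0.05]
```

View pics/d_side.png

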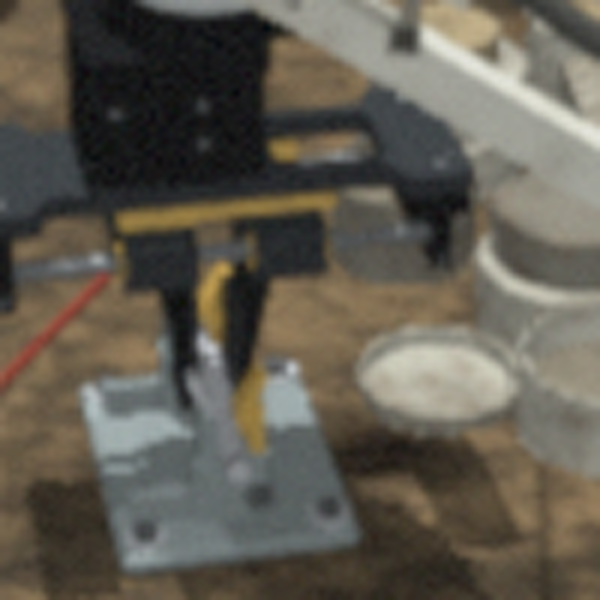

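Emit:
move_arm:
  series:
    - [[0.05,0,-0.15,0,0,0,-1],[0,0,0,0,0,0,-0.4],[0,0,0,0,0,0,-0.4],[0,0,0,0,0,0,-0.4],[0,0,0,0,0,0,-0.4]]

```text
time_s: 12.28
tcp_pos: [0.5867, 0.2148, 0.0409]
ee_rot: [[-0.96, -0.281, -0.0], [-0.281, 0.96, -0.0], [0.0, -0.0, -1.0]]
wrist_force: [-0.4, 0.1, 0.4]
gripper_width: 0.296
```

```bash
python3 - <<'E'
from h import *; from station import r
go(r.sense(),[.587,.215,.0417],196.3)
E
```

```text
tcp [0.5867 0.2148 0.0409] yaw -163.7 F [-0.4  0.1  0.4] w 0.296
shift cm [-0.03  0.01 -0.08] turn [-0.   -0.01  0.  ]
```

Lift and move towards the lever, then check the axle.

Emit:
move_arm:
  series:
    - [[0,0,-2,0,0,0,-0.4],[0,0,-4,0,0,0,-0.4],[0,0,-5,0,0,0,-0.3],[0,0,-4,0,0,0,0],[1.5,5,0,0,0,0,0.2],[1.5,5,0,0,0,0,0.2],[1.5,5,0,0,0,0,0.2],[1.5,5,0,0,0,0,0.2],[0,0,0,0,0,-10,0.2],[0,0,0,0,0,-10,0.2],[0,0,0,0,0,-10,0.2],[0,0,0,0,0,-10,0.2]]

```text
time_s: 13.78
tcp_pos: [0.4729, 0.39, 0.1909]
ee_rot: [[-0.55, -0.835, -0.0], [-0.835, 0.55, -0.0], [0.0, 0.0, -1.0]]
wrist_force: [-0.0, 0.3, -0.6]
gripper_width: 0.601
```

Emit:
move_arm:
  series:
    - [[0,0,0,0,0,-10,0.2],[0,0,0,0,0,-10,0.2],[0,0,0,0,0,-10,0.2],[0,0,0,0,0,-6.7,0.2],[0,0,0,0,0,0,0.2]]

```text
time_s: 14.4
tcp_pos: [0.4729, 0.3899, 0.191]
ee_rot: [[0.051, -0.999, -0.0], [-0.999, -0.051, -0.0], [0.0, 0.0, -1.0]]
wrist_force: [-0.7, 0.5, 0.4]
gripper_width: 0.598
```

```bash
python3 - <<'E'
from h import *; from station import r
go(r.sense(),[.5035,.4262,.06],273)
snap(r,"e",(150,150,290,300),(215,140,315,240),6 if 0 else 5)
E
```

```text
tcp [0.4729 0.3899 0.191 ] yaw -87.08 F [-0.7  0.5  0.4] w 0.598
shift cm [-3.47 -3.24 13.1 ] turn [ 0.01 -0.   -0.08]
```

View pics/e_side.png

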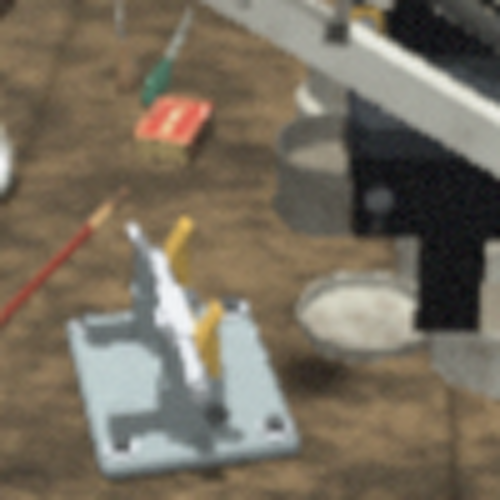

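View pics/e_top.png

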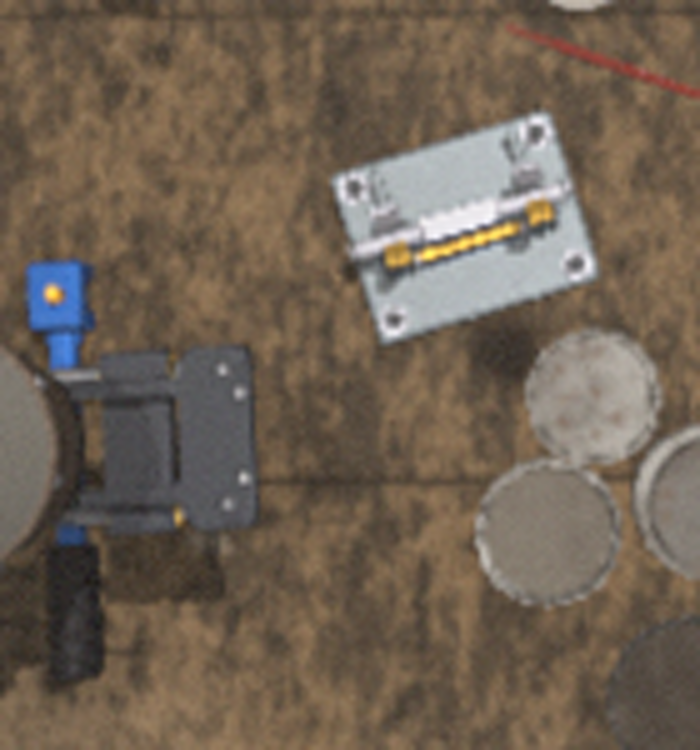

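```bash
python3 - <<'E'
from h import *
T=lambda u,v:crop(u,v,150,150,5); S=lambda u,v:crop(u,v,215,140,5)
c,s=np.cos(np.radians(16.3)),np.sin(np.radians(16.3))
L=lambda p:(c*(p[0]-.587)+s*(p[1]-.215),-s*(p[0]-.587)+c*(p[1]-.215),p[2])
for u in((350,250),(572,188),(459,219)): print(np.round(L(ray("top",T(*u),.046)),4))
print("side near end",np.round(L(ray("side",S(196,385),.045)),4))
print(np.degrees(np.arctan2(62,222)))
a=ray("top",T(350,250),.046)-ray("top",T(572,188),.046);print(np.degrees(np.arctan2(-a[0],a[1])),np.linalg.norm(a))
E
```

```text
[0.0011 0.0608 0.046 ]
[-0.0012 -0.0593  0.046 ]
[0.0003 0.0019 0.046 ]
side near end [0.0025 0.0537 0.045 ]
15.603947145056743
15.21005918999807 0.1201539027851948
```

Emit:
move_arm:
  series:
    - [[-1.2,-1.1,0,0,0,0,0.2],[-1.2,-1.1,0,0,0,0,0.2],[-1.1,-1.0,4,0,0,0,0.2],[0,0,4,0,0,0,0.2],[0,0,4,0,0,0,0.2],[0,0,0,0,0,0,0.2],[0,0,0,0,0,0,0.2]]

```text
time_s: 15.38
tcp_pos: [0.5041, 0.4274, 0.0727]
ee_rot: [[0.052, -0.999, 0.002], [-0.999, -0.052, 0.002], [-0.001, -0.002, -1.0]]
wrist_force: [0.3, 0.3, 0.7]
gripper_width: 0.6
```

```bash
python3 - <<'E'
from h import *; from station import r
go(r.sense(),[.5035,.4262,.006],273)
snap(r,"f",None,(230,220,390,320),5)
E
```

```text
tcp [0.5041 0.4274 0.0727] yaw -86.99 F [0.3 0.3 0.7] w 0.6
shift cm [0.13 0.08 6.67] turn [-0.13  0.08  0.01]
```

View pics/f_side.png

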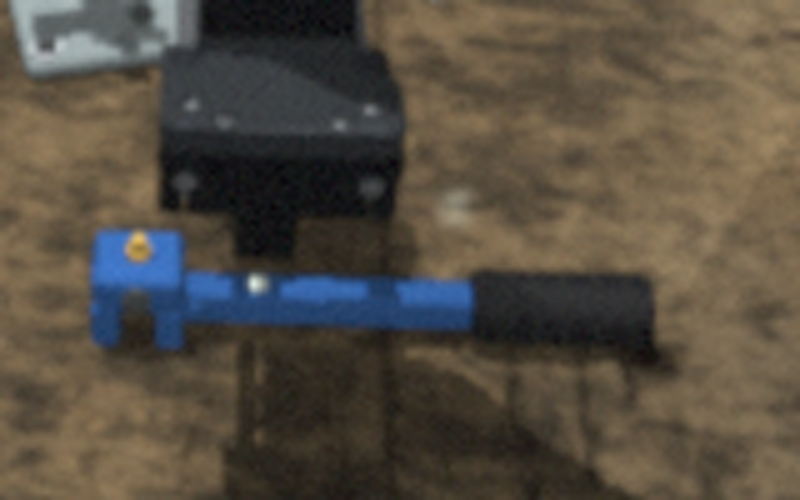

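Emit:
move_arm:
  series:
    - [[0.13,0.06,3,0,0,0,0.2],[0,0,2,0,0,0,0.2],[0,0,1.75,0,0,0,0.2],[0,0,0,0,0,0,0.2],[0,0,0,0,0,0,-1],[0,0,0,0,0,0,-1],[0,0,0,0,0,0,-1],[0,0,0,0,0,0,-1],[0,0,0,0,0,0,-1],[0,0,0,0,0,0,-1],[0,0,0,0,0,0,-1],[0,0,0,0,0,0,-1]]

```text
time_s: 16.92
tcp_pos: [0.5026, 0.4252, 0.0037]
ee_rot: [[0.052, -0.999, 0.0], [-0.999, -0.052, -0.0], [0.0, -0.0, -1.0]]
wrist_force: [-0.2, -0.8, 3.0]
gripper_width: 0.16
```

```bash
python3 - <<'E'
from h import *; from station import r
go(r.sense(),[.5035,.4262,.006],273)
snap(r,"g",None,(230,220,390,320),5)
E
```

```text
tcp [0.5026 0.4252 0.0037] yaw -87.0 F [-0.2 -0.8  3. ] w 0.16
shift cm [-0.1  -0.1  -0.23] turn [-0.   -0.01  0.  ]
```

View pics/g_side.png

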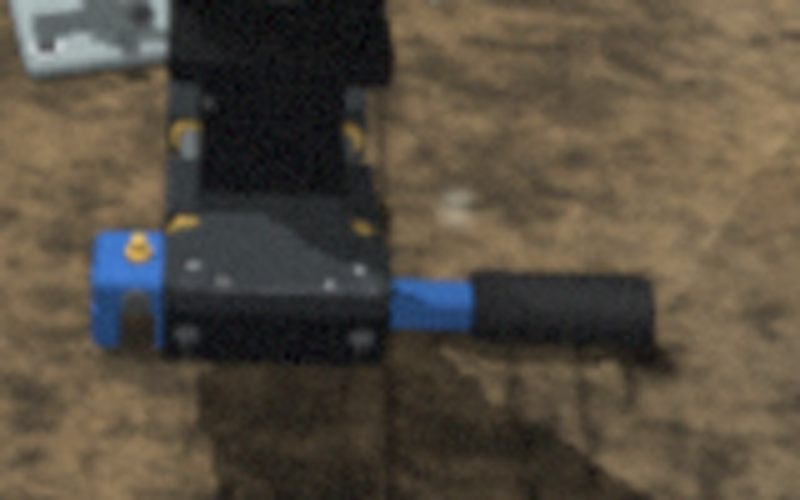

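Emit:
move_arm:
  series:
    - [[0,0,-1,0,0,0,-1],[0,0,-3,0,0,0,-1],[0,0,-5,0,0,0,-1],[0,0,-4,0,0,0,-1],[0,0,0,0,0,-4.3,-1],[0,0,0,0,0,-4.3,-1],[0,0,0,0,0,-4.4,-1],[0,0,0,0,0,0,-1]]

```text
time_s: 17.98
tcp_pos: [0.5021, 0.425, 0.1331]
ee_rot: [[0.275, -0.962, -0.001], [-0.962, -0.275, -0.001], [0.0, 0.001, -1.0]]
wrist_force: [0.2, 0.4, -1.6]
gripper_width: 0.16
```

```bash
python3 - <<'E'
from h import *; from station import r
go(r.sense(),[.5409,.2018,.13],286)
E
```

```text
tcp [0.5021 0.425  0.1331] yaw -74.05 F [ 0.2  0.4 -1.6] w 0.16
shift cm [22.52  2.4   0.32] turn [ 0.06 -0.02 -0.05]
```

Emit:
move_arm:
  series:
    - [[2.5,0.3,0,0,0,0,-1],[2.5,0.3,0,0,0,0,-1],[2.5,0.3,0,0,0,0,-1],[2.5,0.3,0,0,0,0,-1],[2.5,0.3,0,0,0,0,-1],[2.5,0.3,0,0,0,0,-1],[2.5,0.2,0,0,0,0,-1],[2.5,0.2,0,0,0,0,-1],[2.5,0.2,0,0,0,0,-1],[0,0,0,0,0,0,-1],[0,0,0,0,0,0,-1]]

```text
time_s: 19.35
tcp_pos: [0.5417, 0.2021, 0.1337]
ee_rot: [[0.275, -0.961, 0.0], [-0.961, -0.275, 0.0], [-0.0, -0.001, -1.0]]
wrist_force: [0.0, 0.2, -3.3]
gripper_width: 0.156
```

```bash
python3 - <<'E'
from h import *; from station import r
go(r.sense(),[.5409,.2018,.0887],286)
snap(r,"i",(180,130,300,260),(210,120,340,240),5)
E
```

```text
tcp [0.5417 0.2021 0.1337] yaw -74.02 F [ 0.   0.2 -3.3] w 0.156
shift cm [0.01 0.09 4.5 ] turn [-0.03  0.01 -0.02]
```

View pics/i_side.png

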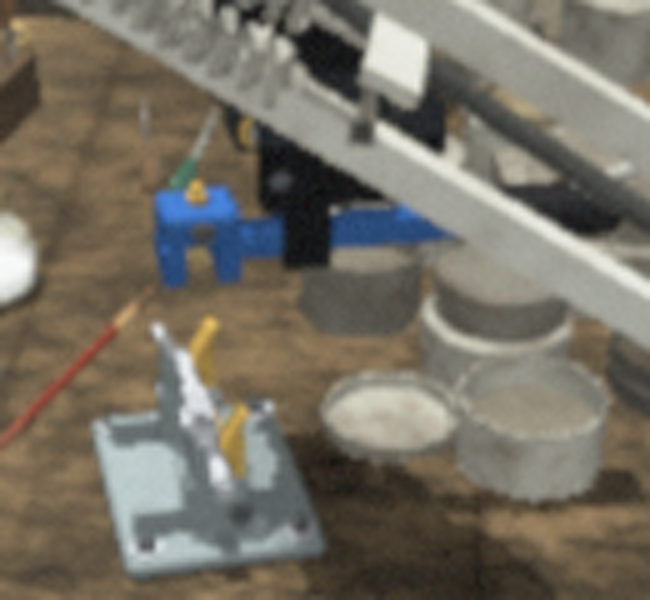

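View pics/i_top.png

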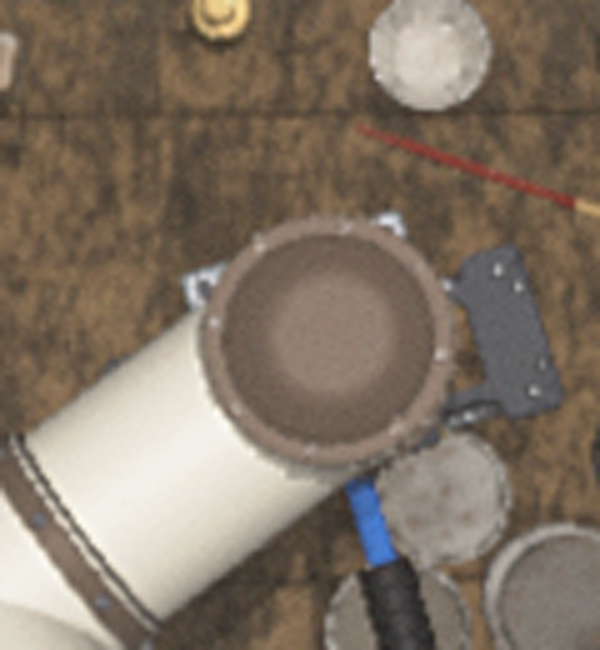

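```bash
python3 - <<'E'
from h import *
print("jar top",tri([259.0,255.0],crop(533,385,210,120,5)))
print("jar2 (425,490)",tri(crop(440,500,180,130,5),crop(395,410,210,120,5)))
S=lambda p:[(p[0]-210+.5)*5-.5,(p[1]-120+.5)*5-.5]
# predicted lever with notch pose from TCP, balance offset e
yaw=np.radians(16); 
for e in(.0,.001,.003):
  q=[.5417+(.047+e)*np.cos(yaw),.2021+(.047+e)*np.sin(yaw),yaw]
  z=.1337-.0037
  for nm,P in(("knobtop",[0,0,z+.041]),("hub top y+ x+",[.018,.015,z+.036]),("hub top y+ x-",[-.018,.015,z+.036]),("bot y+ x+",[.018,.015,z]),("bot y+ x-",[-.018,.015,z])):
    print(e,nm,np.round(S(proj("side",place(q,[P]))[0])))
q=[.587,.215,yaw]
for P in ([0,.06,.045],[.048,.062,.01],[.048,-.062,.01],[-.048,.062,.01],[-.048,-.062,.01]): print(P,np.round(S(proj("side",place(q,[P]))[0])))
E
```

```text
jar top [0.4271161  0.17255425 0.04646486]
jar2 (425,490) [0.49320725 0.14818662 0.01069593]
0.0 knobtop [203. 188.]
0.0 hub top y+ x+ [169. 217.]
0.0 hub top y+ x- [249. 210.]
0.0 bot y+ x+ [171. 288.]
0.0 bot y+ x- [249. 280.]
0.001 knobtop [201. 189.]
0.001 hub top y+ x+ [167. 218.]
0.001 hub top y+ x- [247. 210.]
0.001 bot y+ x+ [168. 288.]
0.001 bot y+ x- [246. 280.]
0.003 knobtop [197. 189.]
0.003 hub top y+ x+ [162. 218.]
0.003 hub top y+ x- [242. 211.]
0.003 bot y+ x+ [164. 288.]
0.003 bot y+ x- [242. 281.]
[0, 0.06, 0.045] [228. 493.]
[0.048, 0.062, 0.01] [128. 567.]
[0.048, -0.062, 0.01] [ 94. 418.]
[-0.048, 0.062, 0.01] [329. 543.]
[-0.048, -0.062, 0.01] [275. 399.]
```

Emit:
move_arm:
  series:
    - [[0,0.15,1.5,0,0,0,-1],[0,0,1.5,0,0,0,-1],[0,0,1.0,0,0,0,-1],[0,0,0.5,0,0,0,-1],[0,0,0,0,0,0,-1],[0,0,0,0,0,0,-1],[0,0,0,0,0,0,-1]]

```text
time_s: 20.32
tcp_pos: [0.5404, 0.2021, 0.0891]
ee_rot: [[0.276, -0.961, 0.001], [-0.961, -0.276, 0.001], [-0.0, -0.001, -1.0]]
wrist_force: [0.0, 0.1, -2.8]
gripper_width: 0.154
```

```bash
python3 - <<'E'
from h import *; from station import r
go(r.sense(),[.5400,.2015,.0887],286)
snap(r,"j",(180,130,300,260),(210,120,340,240),5)
S=lambda p:[(p[0]-210+.5)*5-.5,(p[1]-120+.5)*5-.5]
yaw=np.radians(16);q=[.587,.215,yaw]; z=.085
for nm,P in(("knobtop",[0,0,z+.041]),("hub top y+ x+",[.018,.015,z+.036]),("hub top y+ x-",[-.018,.015,z+.036]),("bot y+ x+",[.018,.015,z]),("bot y+ x-",[-.018,.015,z]),("dot",[-.047,0,z+.022]),("axle end",[0,.06,.045])):
    print(nm,np.round(S(proj("side",place(q,[P]))[0])))
E
```

```text
tcp [0.5404 0.2021 0.0891] yaw -74.0 F [ 0.   0.1 -2.8] w 0.154
shift cm [0.05 0.05 0.03] turn [-0.06  0.02  0.  ]
knobtop [204. 275.]
hub top y+ x+ [171. 305.]
hub top y+ x- [248. 297.]
bot y+ x+ [172. 371.]
bot y+ x- [248. 363.]
dot [302. 301.]
axle end [228. 493.]
```

View pics/j_side.png

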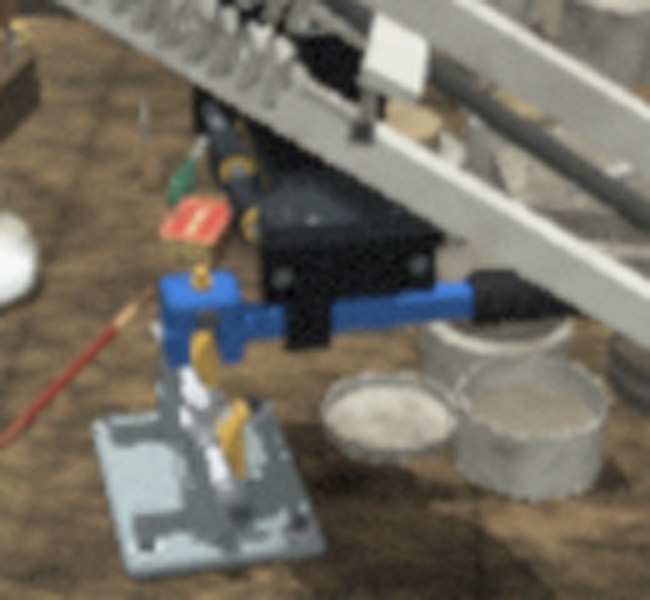

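View pics/j_top.png

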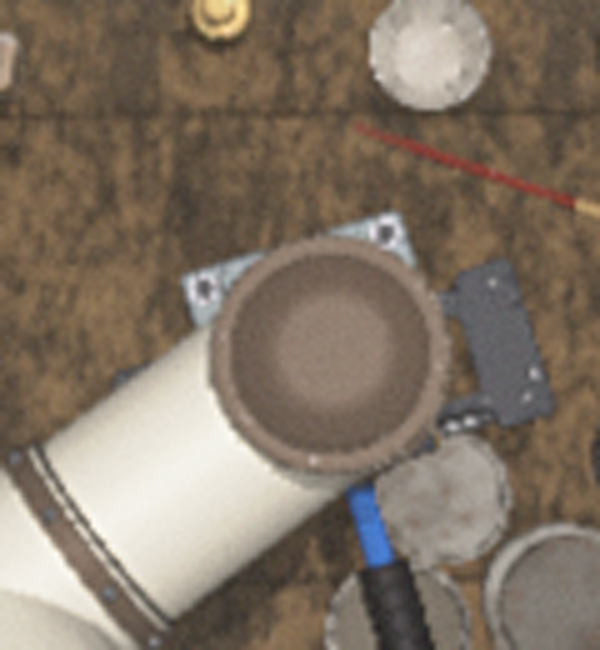

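```bash
python3 - <<'E'
from station import r
print(r.sense()["joint_velocities"].round(2)); print(r.finish_job())
E
```

```text
[-0.03  0.09 -0.04  0.05  0.07 -0.07]
the job is handed in; nothing more can be done
None
```

The axle is home in the stand and the lever is held above it. I handed the job in at about 20 s of the 61 s allowed; no verdict was reported.

**Axle:** I pushed it down past the brass jaw, with the upward force on the tool peaking at about 15 N. It bottomed at the expected height, then I released it. The pictures after release showed both jaw arms closed over it. The top view put the axle middle within about 2 mm of the seat along the stand. The side view put one axle end about 6 mm off, read roughly. I did not measure the jaw angle or the axle's final height directly.

**Lever:** It is gripped about 1–3 mm from the white dot, towards the grip end, and looks level in the side view. The grip points out over the jaw side. Estimates of the stand's yaw ranged from 15° to 17°, and I set the lever square to 16°.

**Position over the axle:** The notch is about 40 mm above the axle centre line. In the side view the hub's top knob lay within about 1 pixel (2–3 mm) of where it should be. The stand and axle showed a similar offset in that camera, so most of it is probably calibration. In the top view the gripper hides the hub, so the side view was my only check of the notch position.

**Other checks:** The lever's hub is about 10 mm clear of the stand's highest points, and the wrist force shows only the lever's weight. In the last pictures the bystanders in view (matchbox, weight and part of the vial) looked undisturbed, and the arm never went near them.

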